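Hang the drilling template on the post's keyhole stud

TASK

Take the drilling template out of its rest by its handle and hang it on the post: press its keyhole's wide end gently over the stud's head, pushing the brass catch in, then slide it down until the stud is fully home and the catch has snapped out into the square window. The blue stud block was clamped at some unknown height, so find the stud by sight or feel and never force it. Let go with the template hanging upright by itself, and leave the other things alone.

Things in the scene. Friction and masses are not known exactly. Their poses are not given: they have to be found in the camera images.
- template_grip (a point): centre of the dark wooden handle (26 mm thick in x, 40 wide in y, 42 high) on top of the upright drilling template, 0.2 kg. Below it an aluminium plate 5 mm thick (x +-2.5), 70 wide (y +-35), from z -21 down to z -134 mm. z up; -x is the front with brass bushings, facing the robot; +x is the back, to go against the blue block
- keyhole_wide (a point): centre of the keyhole's wide end in the template, 69 mm straight below template_grip, same axes: an eight-sided through hole 23 mm across flats. From it a slot 11 mm wide runs up to its closed end at z +24 mm. A square catch window 14 x 14 mm is centred at y +22, z +20 mm. Home: the stud's axis at z +20 mm, i.e. the template 20 mm lower than with the wide end centred on the stud
- rest: fixed wooden block 64 x 110 x 40 mm, origin under its centre; its top slot (7 mm wide in x, 76 long in y, 32 deep) holds the template upright at the start, the plate's lower edge 8 mm above the table: lift straight up
- post: metal post bolted to the table, origin on the table, z up, -x is its front. Base plate 12 mm thick, x -55..+65, y +-50 mm, bolt heads 4 mm higher. Column x +8..+38, y +-20, 130 mm high. A blue block 64 mm wide (y +-32) is clamped on its front, front face at x -12 mm, from 50 mm below to 13 mm above the stud's axis. It stays put during the work
- post_mark (a point): reference point on the post at the block's front face (post x -12, y 0 mm), 140 mm up, axes of the post. NOT the stud: the stud's axis is at y 0 but anywhere up to 20 mm above or below this point. Stud along -x: shank 8 mm dia., 11 mm long, then a head 18 mm dia., 5 mm thick, front at x -16. Plate is behind the head with its mid-plane at x -2.5..-8.5; lying on the head's front, at x -18.5
- catch (a joint): brass spring pin in the blue block, 8 mm dia., round nose, 22 mm to the +y side of the stud and level with it. 0 = fully out (9 mm proud of the face), 0.009 m = pushed flush; 2.5 N plus 0.4 N per mm. A plate behind the head holds it in 3 to 9 mm; it snaps back to 0 when the window comes over it at home
- try_square: try square, wooden stock and steel blade, 115 x 205 x 17 mm, lying on the table; a bystander, origin under its centre
- marking_gauge: beech marking gauge 69 x 200 x 42 mm, lying on the table; a bystander, origin under its centre
- stain_tin: orange tin 75 mm in diameter, 56 mm high; a bystander, origin under its centre
- pine_block: pine block with a bevelled top, 60 x 68 x 85 mm; a bystander, origin under its centre
Mind the look-alikes: they are no part of the job. Of the things shaped like the part that bears template_grip, the aluminium one is meant.

How it is judged:
By the outcome, as a careful person would: the job done as asked, in the order asked, and still so for the second after the job is handed in, with the robot touching nothing.
It also fails if it takes over 59 s, if anything falls off the work surface, if the arm or the gripper's body presses on something with over 40 N, if the wrist force passes 120 N, or if a joint passes its speed limit or range.

ROBOT

A 7-joint arm with a two-finger parallel gripper is mounted at the origin on a cart in front of the work surface, level with it; the furniture and walls round the work are solid. World frame = base frame: x ahead of the robot, y to its left, z up, the work surface at z = 0. Lengths are in mm, angles in rad, forces in N, time in s.
With the tool pointing down it reaches from about 425 to 975 mm from the base axis. Payload 16.7 kg.
Tool frame: the origin (TCP) lies at the very end of the fingers, on their centre line; the grasp point (between the pads) lies 19 mm behind it (ctrl.pinch_z is the distance from the TCP to the grasp point, in mm); z points along the fingers, y is the line along which they close (so a half turn about z gives the same grasp; the last joint's range is limited). The gripper opens to 85 mm and grips with 20 to 120 N. Pads are 22 mm wide; open, the fingers measure 114 mm over their backs; the gripper's body (76 mm by 85 mm) begins 54 mm behind the grasp point. The pads swing forward as they close: fully open they stand 13 mm farther back than shut.
Start: joints at [1.149, 0.426, 0.074, 1.606, -0.034, 1.111, -0.067], TCP at [181.834, -650.01, 231.302] pointing down, gripper open.
Joint ranges: [-2.85, 2.85], [-0.5, 2.14], [-1.23, 1.37], [0.21, 2.46], [-1.02, 4.16], [0.16, 2.05], [-2.73, 2.73]. Speed limits (rad/s): [1.89, 1.89, 2.39, 2.39, 3.01, 3.01, 3.01].

INTERFACE

Orientations are given as a unit quaternion [w, x, y, z].
In Python, from station import ctrl gives the robot as it stands.
- The arm moves only by the shell command python3 -m pendant 'ROWS' [FORCE]. ROWS is JSON, a list that holds one entry, the list of rows, each a list of 7 numbers: the finger opening in cm, from 0 to 8.54, then the shift along the tool's x, y, z in cm, then the turn, a rotation vector about the tool's x, y, z in degrees. A call has 1 to 12 rows; each row shifts and turns the commanded pose from where the row before left it, along the tool's axes as they then stand; what a row does not reach is not made up. A row lasts 1/8 s, in which the tool goes at most 62.5 mm and 10.7 degrees, less where a joint would pass 70% of its speed; a pose out of reach is approached as far as the arm can. A call with a gripper value outside its range is refused whole. The fingers move at their own pace and stop on an object; FORCE is the grip in N (left out, the last holds). Time passes only in rows, so rows that do not move let the fingers close. It gives the time, the measured TCP pose, the force, the opening and the grip force at its end, in the units of the state.
- ctrl.state(): the state, without advancing time (a new reading comes with each control period).
- ctrl.read_camera(name): name is "scene" or "top"; returns (picture, depth): 400x640x3 uint8, red, green, blue; 400x640 float32, mm along the optical axis (not along the pixel's ray), 0 where there is no reading.
- ctrl.camera_info(name): a dict with "camera_matrix" (3x3 intrinsics, pixels), "distortion" ([k1, k2, p1, p2, k3] as OpenCV has them; the pictures are not rectified), "origin" and "rotation" of the camera in the world. Camera axes: x right, y up, looking along -z (the intrinsics and any distortion apply to the point x, -y, -z); pixel columns grow to the right and rows downward; lengths in mm; the calibration is good to about 2 mm. A picture is of the moment at which its call begins. camera_info takes no time and is no camera call.
- ctrl.finish_job(): hands the job in; it is judged then, once.
Trained networks look in the newest picture that a camera, given by its name, has taken for a name from the list of things; names that differ only in an ending like _2 or _b are one class to them, and where a whole thing is asked for, a point or a joint stands for the part that bears it (a point fixed in the world has none). Each returns a list of dicts, best first, with "confidence" (0 to 1); they miss things now and then, are a little off and sometimes report something else, mostly with a low value. They report only what shows in the picture. A call takes as long as a camera call. They do not tell look-alikes from the thing itself.
- ctrl.find_in(camera, name): "rect" ([left, top, right, bottom] in pixels, round what is visible of it).
The state is a dict: "clock": time; "joint_pos": joint angles; "dq": joint speeds; "tau": joint torques, N m; "tcp_pos": TCP position; "ee_rot": TCP orientation; "force": force on the tool from outside, world axes, zero at the start; "torque": the same for the moment, N m; "width": finger opening in mm; "grasp_force": force on a finger pad.
Only numpy, scipy, OpenCV 4.12 (cv2) and the standard library are available. Lean on these libraries where they do the work, as an engineer would, in place of code of your own. Each camera call takes 0.05 s, during which the arm holds its last target. There are 200 camera calls.

## Working session

There is one attempt and no reset: what is moved stays moved. The work goes in short steps, Python scripts to look and compute and a shell command to move; the robot and the scene stay as the last step left them, time stands still between calls to the robot, and variables do not carry over. Pictures are saved under pics/ and viewed, at most 10 in all, crops included, and the job is handed in when it is done.

```bash
ls; mkdir -p pics
cat > h.py <<'E'
import numpy as np, cv2
from station import ctrl
def cam(n):
    c=ctrl.camera_info(n); return np.array(c["camera_matrix"],float),np.array(c["distortion"],float),np.array(c["origin"],float),np.array(c["rotation"],float)
def ray(n,u,v):
    K,D,o,R=cam(n); p=cv2.undistortPoints(np.array([[[u,v]]],float),K,D)[0,0]
    return o,R@np.array([p[0],-p[1],-1.0])
def pt(n,u,v,d): o,r=ray(n,u,v); return o+r*d
def proj(n,P):
    K,D,o,R=cam(n); q=R.T@(np.array(P,float)-o); q=np.array([[q[0],-q[1],-q[2]]])
    return cv2.projectPoints(q,np.zeros(3),np.zeros(3),K,D)[0][0,0]
def cloud(n,d,box):
    l,t,r,b=[int(x) for x in box]; K,D,o,R=cam(n)
    u,v=np.meshgrid(np.arange(l,r),np.arange(t,b)); dd=d[t:b,l:r]
    p=cv2.undistortPoints(np.stack([u.ravel(),v.ravel()],1).astype(float)[:,None],K,D)[:,0]
    P=o+(np.c_[p[:,0],-p[:,1],-np.ones(len(p))]*dd.reshape(-1,1))@R.T
    return P.reshape(dd.shape+(3,)),dd>0
E
python3 - <<'E'
from h import *
np.set_printoptions(precision=3,suppress=True)
for n in("scene","top"):
    im,d=ctrl.read_camera(n); cv2.imwrite(f"pics/{n}0.png",im[...,::-1]); np.save(f"pics/{n}0.npy",d)
    K,D,o,R=cam(n);print(n,K[0,0],o,R.tolist())
    for k in("template_grip","keyhole_wide","rest","post","post_mark","catch","try_square","stain_tin"):
        for r in ctrl.find_in(n,k)[:3]: print(k,r["confidence"],r["rect"])
s=ctrl.state();print(s)
E
```

```text
pics
scene 502.0376744166474 [-259.37   925.105  888.105] [-0.3143549572421924, -0.17899418041801865, 0.44374805598181283, 0.8198961562576709]
template_grip 0.92 [282.1, 217.8, 302.4, 262.7]
template_grip 0.61 [254.8, 248.4, 285.4, 303.7]
template_grip 0.4 [339.1, 157.3, 386.2, 215.6]
keyhole_wide 0.72 [280.7, 210.4, 304.9, 262.6]
keyhole_wide 0.67 [255.4, 250.4, 287.3, 305.6]
rest 0.94 [276.0, 244.0, 316.6, 278.9]
post 0.61 [340.4, 156.7, 383.6, 212.5]
post 0.33 [320.8, 166.0, 354.3, 191.4]
post_mark 0.93 [342.1, 156.8, 384.2, 212.9]
catch 0.41 [281.2, 213.0, 301.4, 265.9]
try_square 0.76 [372.6, 160.2, 393.6, 186.0]
stain_tin 0.74 [276.8, 203.2, 302.4, 236.1]
top 371.2815853124676 [ 378.623   29.442 1267.901] [-0.6982623145264406, -0.07176270140375757, 0.06145933708391296, 0.7095791743594362]
template_grip 0.75 [217.1, 239.4, 240.3, 256.1]
template_grip 0.58 [253.7, 220.7, 282.7, 234.3]
keyhole_wide 0.7 [259.4, 225.2, 281.8, 232.9]
keyhole_wide 0.62 [221.2, 235.4, 240.0, 258.4]
rest 0.84 [254.5, 222.4, 289.2, 244.0]
post 0.82 [371.5, 193.7, 406.4, 227.4]
post_mark 0.75 [366.7, 191.2, 410.0, 230.6]
try_square 0.57 [407.0, 177.3, 466.9, 211.2]
stain_tin 0.84 [293.4, 180.0, 318.1, 206.9]
{'clock': 0.9, 'joint_pos': array([ 1.149,  0.426,  0.074,  1.606, -0.034,  1.111, -0.067]), 'dq': array([ 0.001, -0.001,  0.001,  0.001, -0.   , -0.001, -0.   ]), 'tau': array([  0.001, -94.952,   3.756, -46.388,   0.019,   0.003,  -0.   ]), 'tcp_pos': array([ 181.83 , -650.007,  231.307]), 'ee_rot': array([-0.   ,  0.991,  0.136,  0.   ]), 'force': array([-0.317,  0.194, -0.291]), 'torque': array([0.019, 0.024, 0.027]), 'grasp_force': 0.0, 'width': 85.67077067138422}
```

```bash
sed -i 's/,np.array(c\["rotation"\],float)$/,Rot.from_quat(np.roll(np.array(c["rotation"],float),-1)).as_matrix()/; 1a from scipy.spatial.transform import Rotation as Rot' h.py
python3 - <<'E'
from h import *
a=cv2.imread("pics/scene0.png")[140:320,230:470];b=cv2.imread("pics/top0.png")[160:280,190:480]
cv2.imwrite("pics/v1.png",np.vstack([cv2.resize(a,(0,0),fx=3.3,fy=3.3,interpolation=2)]))
cv2.imwrite("pics/v2.png",cv2.resize(b,(0,0),fx=2.75,fy=2.75,interpolation=2))
E
```

```text
(no output)
```

View pics/v1.png

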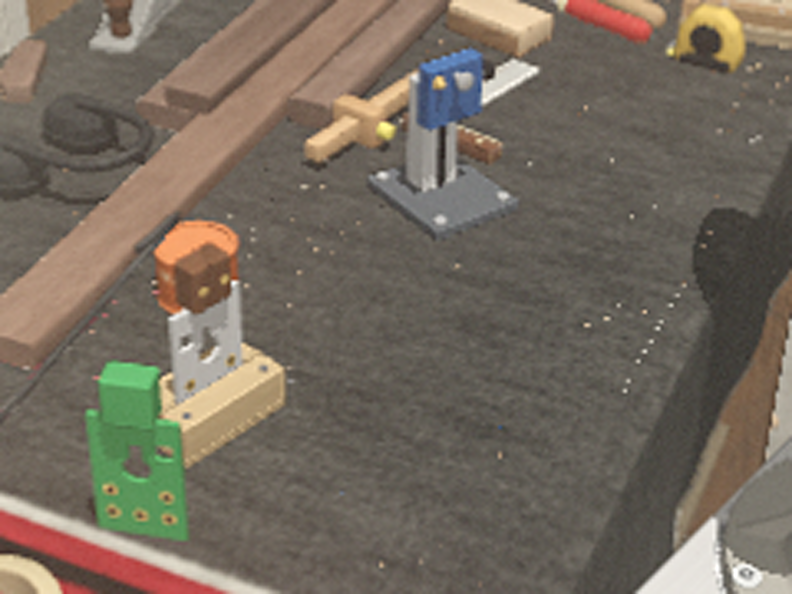

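View pics/v2.png

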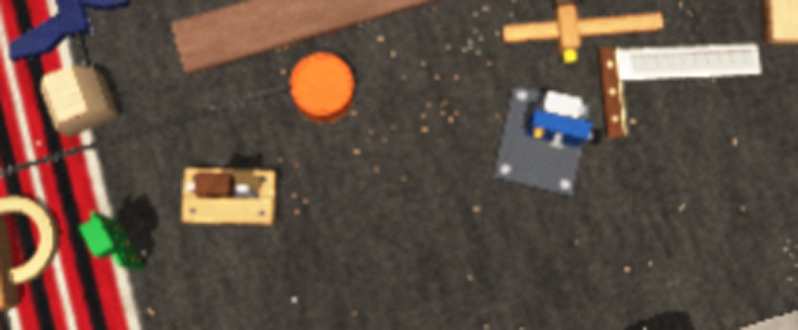

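Scene view: the aluminium template with brown handle stands in the rest (handle ≈ scene px (291,223)), the green one is the look-alike. The blue block with stud head is at ≈ (370,164), catch ≈ (363,165). In top view the handle is at ≈ (267,227) and the block at ≈ (394,205).

Run:
```python
from h import *
np.set_printoptions(precision=1,suppress=True)
im={n:cv2.imread(f"pics/{n}0.png") for n in("scene","top")};d={n:np.load(f"pics/{n}0.npy") for n in im}
def seg(n,box,f):
    l,t,r,b=box;P,ok=cloud(n,d[n],box);c=im[n][t:b,l:r].astype(int);m=f(c[...,2],c[...,1],c[...,0])&ok
    return P[m],np.argwhere(m)[:,::-1]+[l,t]
brown=lambda r,g,b:(r>g*1.3)&(r<150)&(g<90)&(r>40)
blue=lambda r,g,b:(b>r*1.6)&(b>70)
for n,bx in(("scene",(280,210,304,236)),("top",(256,218,280,236))):
    P,uv=seg(n,bx,brown);print(n,"handle",len(P),uv.min(0),uv.max(0));print(np.percentile(P,[3,50,97],axis=0))
for n,bx in(("scene",(350,150,384,184)),("top",(375,190,412,220))):
    P,uv=seg(n,bx,blue);print(n,"block",len(P),uv.min(0),uv.max(0));print(np.percentile(P,[3,50,97],axis=0))
    if n=="top":
        Q=P[P[:,2]>P[:,2].max()-8]; print("topface",len(Q),Q.mean(0),cv2.minAreaRect(Q[:,:2].astype(np.float32)))
    else:
        # front face plane
        best=None;rng=np.random.default_rng(0)
        for _ in range(500):
            a=P[rng.choice(len(P),3,False)];nn=np.cross(a[1]-a[0],a[2]-a[0])
            if np.linalg.norm(nn)<50: continue
            nn/=np.linalg.norm(nn)
            if abs(nn[2])>.2: continue
            k=abs((P-a[0])@nn)<2
            if best is None or k.sum()>best.sum(): best=k
        Q=P[best];c=Q.mean(0);nn=np.linalg.svd(Q-c)[2][2];print("front",len(Q),c,nn,np.percentile(Q,[2,98],axis=0))
for n,bx in(("top",(250,218,296,246)),):
    P,uv=seg(n,bx,lambda r,g,b:(r>110)&(g>90)&(r>b*1.2)); Q=P[abs(P[:,2]-40)<8];print("rest",len(Q),np.median(Q[:,2]),cv2.minAreaRect(Q[:,:2].astype(np.float32)))
P,ok=cloud("top",d["top"],(368,188,412,232));c=im["top"][188:232,368:412].astype(int)
m=ok&(P[...,2]>7)&(P[...,2]<22);k,l,st,ce=cv2.connectedComponentsWithStats(m.astype(np.uint8));j=1+st[1:,4].argmax();Q=P[l==j];print("base",len(Q),np.median(Q[:,2]),cv2.minAreaRect(Q[:,:2].astype(np.float32)),Q.mean(0))
```

```text
scene handle 187 [280 217] [302 234]
[[502.9  86.2  29.1]
 [506.8 222.3 140.6]
 [621.1 233.6 157.8]]
top handle 121 [261 221] [279 231]
[[505.1 190.4  43.3]
 [517.2 207.2 162.4]
 [542.5 225.6 166.4]]
scene block 265 [357 155] [375 178]
[[ 559.7 -200.3   98. ]
 [ 570.7 -167.1  129.8]
 [ 584.  -139.9  158.4]]
front 130 [ 568.7 -171.3  126.2] [ 1.  -0.3  0. ] [[ 560.  -199.9   97. ]
 [ 577.4 -141.1  158.2]]
top block 173 [381 200] [405 212]
[[ 562.3 -219.5   27.5]
 [ 577.5 -176.6  156.6]
 [ 604.9 -142.3  161.5]]
topface 123 [ 577.8 -173.8  157.9] ((577.6983032226562, -172.81216430664062), (62.78805923461914, 19.527469635009766), 74.10106658935547)
rest 442 39.19440733141107 ((516.8628540039062, 210.96194458007812), (109.4308090209961, 64.28042602539062), 89.22540283203125)
base 637 11.636549583421356 ((583.6571044921875, -174.31582641601562), (100.77794647216797, 120.66580963134766), 74.58440399169922) [ 571.  -162.8   11.7]
```

Run:
```python
from h import *
np.set_printoptions(precision=1,suppress=True)
im={n:cv2.imread(f"pics/{n}0.png") for n in("scene","top")};d={n:np.load(f"pics/{n}0.npy") for n in im}
P,ok=cloud("top",d["top"],(250,214,296,246));m=ok&(abs(P[...,2]-163)<8);Q=P[m];print("handle top",len(Q),np.median(Q[:,2]),cv2.minAreaRect(Q[:,:2].astype(np.float32)),Q.mean(0))
P,ok=cloud("scene",d["scene"],(276,205,310,240));m=ok&(abs(P[...,1]-208)<28)&(P[...,2]>125)&(P[...,2]<175)&(abs(P[...,0]-517)<30);Q=P[m];print("scene handle",len(Q),np.percentile(Q,[2,50,98],axis=0));T=Q[Q[:,2]>158];print(len(T),np.median(T[:,2]),T.mean(0),cv2.minAreaRect(T[:,:2].astype(np.float32)))
# plate front in scene: y extents
m=ok&(P[...,2]<115)
P,ok=cloud("scene",d["scene"],(276,225,310,262));Q=P[ok&(abs(P[...,0]-517)<8)&(P[...,2]>75)&(P[...,2]<118)];print("plate",len(Q),np.percentile(Q,[2,50,98],axis=0))
# stud
yaw=np.radians(-15.5);ex=np.array([np.cos(yaw),np.sin(yaw),0]);ey=np.array([-ex[1],ex[0],0]);O=np.array([578.8,-173,0])
for z in(135,145,155):print(z,"head",proj("scene",O-28*ex+[0,0,z]),"catch",proj("scene",O-21*ex+22*ey+[0,0,z]),"blocktop ctr",proj("scene",O-12*ex+[0,0,z+13]),proj("top",O-28*ex+[0,0,z]))
for z in (158,):print([proj("scene",O-12*ex+s*32*ey+[0,0,q]) for s in(-1,1) for q in(95,158)])
a=im["scene"][150:186,348:386];cv2.imwrite("pics/v3.png",cv2.resize(a,(0,0),fx=16,fy=16,interpolation=0))
```

```text
handle top 117 162.64963269348186 ((516.9255981445312, 209.2093505859375), (39.267059326171875, 24.250864028930664), 88.94895935058594) [517.1 209.5 162.3]
scene handle 276 [[502.5 194.7 126. ]
 [508.  219.9 150. ]
 [529.3 233.6 163.2]]
89 160.7976350217142 [515.8 214.4 160.9] ((516.3052978515625, 213.96649169921875), (40.629695892333984, 26.911405563354492), 83.06358337402344)
plate 240 [[511.6 177.7  75.9]
 [515.6 217.3  96.6]
 [521.1 248.4 116.3]]
135 head [370.7 167.5] catch [363.5 168.5] blocktop ctr [367.7 161.7] [390.3 214.7]
145 head [370.8 164.6] catch [363.6 165.6] blocktop ctr [367.8 158.8] [390.8 214.2]
155 head [370.9 161.7] catch [363.7 162.7] blocktop ctr [367.9 155.9] [391.4 213.7]
[array([375.3, 173.8]), array([376.1, 156.1]), array([358.9, 179.4]), array([359.4, 161.6])]
```

View pics/v3.png

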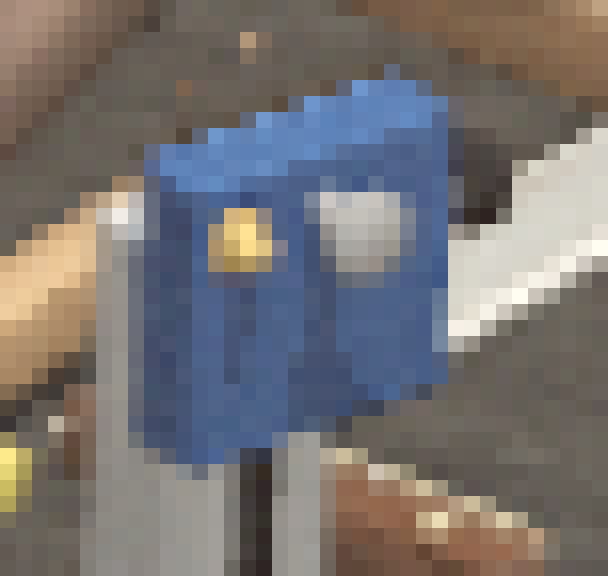

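```bash
python3 -m pendant '[[[8.5,0,0,0,0,0,-10.56],[8.5,0,0,0,0,0,-10.56],[8.5,0,0,0,0,0,-10.56],[8.5,0,0,0,0,0,-10.56],[8.5,0,0,0,0,0,-10.56],[8.5,0,0,0,0,0,-10.56],[8.5,0,0,0,0,0,-10.56],[8.5,0,0,-2,0,0,0],[8.5,0,0,-2,0,0,0]]]'
```

```text
clock: 2.02
tcp_pos: [181.8, -650.3, 273.2]
ee_rot: [0.0, 0.712, 0.703, -0.0]
force: [0.2, -0.3, -0.1]
width: 85.2
grasp_force: 0.0
```

```bash
python3 - <<'E'
from h import *
d=np.load("pics/top0.npy");P,ok=cloud("top",d,(375,190,412,220));Q=P[ok&(P[...,2]>146)];h,e=np.histogram(Q[:,2],bins=range(146,172,2));print(h,e[0],np.median(Q[:,2]),cv2.minAreaRect(Q[:,:2].astype(np.float32)))
E
python3 -m pendant '[[[8.5,3.3,4.25,0,0,0,0],[8.5,3.3,4.25,0,0,0,0],[8.5,3.3,4.25,0,0,0,0],[8.5,3.3,4.25,0,0,0,0],[8.5,3.3,4.25,0,0,0,0],[8.5,3.3,4.25,0,0,0,0],[8.5,3.3,4.25,0,0,0,0]]]'
python3 -m pendant '[[[8.5,5.25,1.6,0,0,0,0],[8.5,5.25,1.6,0,0,0,0],[8.5,5.25,1.6,0,0,0,0],[8.5,5.25,1.6,0,0,0,0],[8.5,5.25,1.6,0,0,0,0],[8.5,5.25,1.6,0,0,0,0],[8.5,5.25,1.6,0,0,0,0],[8.5,5.25,1.6,0,0,0,0]]]'
```

```text
[ 8 10  9  9 35 45 35 18  4  0  0  0] 146 156.60429768763925 ((569.762939453125, -171.04795837402344), (64.28860473632812, 35.75762176513672), 74.10106658935547)
clock: 2.9
tcp_pos: [482.8, -420.4, 273.3]
ee_rot: [0.001, 0.711, 0.703, -0.0]
force: [0.7, -0.3, 0.5]
width: 85.0
grasp_force: 0.0
clock: 3.9
tcp_pos: [613.3, -0.7, 273.3]
ee_rot: [0.001, 0.711, 0.703, 0.001]
force: [0.3, -0.2, 0.1]
width: 84.9
grasp_force: 0.0
```

```bash
python3 -m pendant '[[[8.5,5.25,-2.4,0,0,0,0],[8.5,5.25,-2.4,0,0,0,0],[8.5,5.25,-2.4,0,0,0,0],[8.5,5.25,-2.4,0,0,0,0],[8.5,0,0,4,0,0,0],[8.5,0,0,4,0,0,0],[8.5,0,0,0,0,0,0]]]'
```

```text
clock: 4.78
tcp_pos: [517.3, 207.9, 190.6]
ee_rot: [-0.0, 0.711, 0.703, -0.001]
force: [0.1, -0.2, 0.6]
width: 85.2
grasp_force: 0.0
```

```bash
python3 -m pendant '[[[8.5,0.14,0,2,0,0,0],[8.5,0,0,2,0,0,0],[8.5,0,0,1.5,0,0,0],[8.5,0,0,1.2,0,0,0],[8.5,0,0,0,0,0,0],[2,0,0,0,0,0,0],[2,0,0,0,0,0,0],[2,0,0,0,0,0,0],[2,0,0,0,0,0,0],[2,0,0,0,0,0,0]]]' 25
```

```text
clock: 6.02
tcp_pos: [518.4, 209.8, 124.8]
ee_rot: [0.0, 0.71, 0.704, 0.0]
force: [-0.3, -0.0, 6.1]
width: 26.2
grasp_force: 24.9
```

```bash
python3 -m pendant '[[[0.5,0,0,0,0,0,0],[0.5,0,0,0,0,0,0],[0.5,0,0,0,0,0,0],[0.5,0,0,-0.5,0,0,0],[0.5,0,0,-1,0,0,0],[0.5,0,0,-1.5,0,0,0],[0.5,0,0,-2,0,0,0],[0.5,0,0,-2,0,0,0],[0.5,0,0,0,0,0,0]]]' 80
```

```text
clock: 7.15
tcp_pos: [519.0, 210.2, 196.4]
ee_rot: [0.001, 0.71, 0.704, 0.001]
force: [-0.0, -0.0, -1.8]
width: 25.3
grasp_force: 78.1
```

```bash
python3 -m pendant '[[[0.5,-4.6,0.16,0,0,0,0],[0.5,-4.6,0.16,0,0,0,0],[0.5,-4.6,0.16,0,0,0,0],[0.5,-4.6,0.16,0,0,0,0],[0.5,-4.6,0.16,0,0,0,0],[0.5,-4.6,0.16,0,0,0,0],[0.5,-4.6,0.16,0,0,0,0],[0.5,-4.6,0.16,0,0,0,0],[0.5,0,0,-0.2,0,0,7.5],[0.5,0,0,0,0,0,7.5],[0.5,0,0,0,0,0,0],[0.5,0,0,0,0,0,0]]]'
python3 - <<'E'
from h import *
np.set_printoptions(precision=2,suppress=True)
for n in("scene","top"):
    im,d=ctrl.read_camera(n); cv2.imwrite(f"pics/{n}1.png",im[...,::-1]); np.save(f"pics/{n}1.npy",d)
s=ctrl.state();print(s["tcp_pos"],s["ee_rot"],s["force"])
a=cv2.imread("pics/scene1.png")[130:200,330:400];b=cv2.imread("pics/top1.png")[170:240,355:425]
cv2.imwrite("pics/v4.png",np.hstack([cv2.resize(q,(400,400),interpolation=0) for q in(a,b)]))
E
```

```text
clock: 8.65
tcp_pos: [527.9, -158.1, 196.1]
ee_rot: [-0.0, 0.795, 0.607, -0.0]
force: [-0.4, -0.3, -2.9]
width: 25.1
grasp_force: 78.1
[ 527.97 -158.19  196.18] [-0.    0.8   0.61 -0.  ] [-0.63  0.81 -4.39]
```

View pics/v4.png

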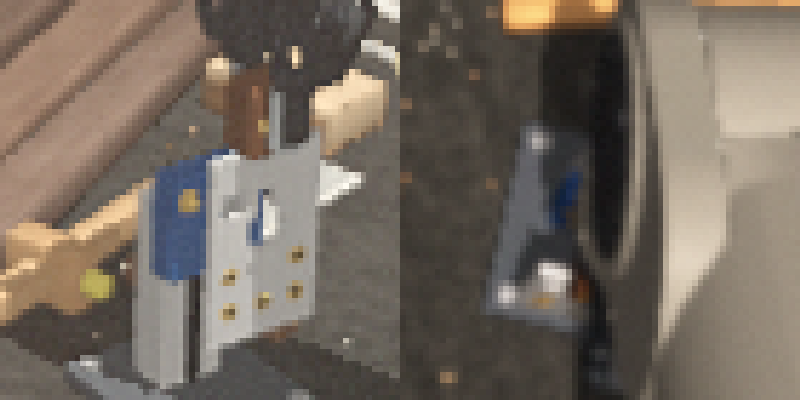

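```bash
cat > ov.py <<'E'
from h import *
import sys
def overlay(src,out,l,t,w,h,f,off=(0,0),gz=17.2,gy=-0.5,tcp=None,q=None,stud=146.5):
    s=ctrl.state();p=np.array(s["tcp_pos"] if tcp is None else tcp);R=Rot.from_quat(np.roll(s["ee_rot"] if q is None else q,-1)).as_matrix()
    ex,ey,ez=R[:,1],R[:,0],-R[:,2]   # template axes
    W=lambda x,y,z:p+ex*x+ey*(y+gy)+ez*(z+gz)
    im=cv2.resize(cv2.imread(src)[t:t+h,l:l+w],(0,0),fx=f,fy=f,interpolation=2)
    def line(pts,c):
        a=np.array([(proj("scene",x)+np.array(off)+.5-[l,t])*f for x in pts]).round().astype(np.int32);cv2.polylines(im,[a],True,c,1)
    K=-69
    line([W(-2.5,y,z) for y,z in((-35,-21),(35,-21),(35,-134),(-35,-134))],(0,0,255))
    r=11.5/np.cos(np.pi/8);line([W(-2.5,r*np.cos(a),K+r*np.sin(a)) for a in np.arange(8)*np.pi/4+np.pi/8],(0,0,255))
    line([W(-2.5,y,K+z) for y,z in((-5.5,10),(-5.5,24),(5.5,24),(5.5,10))],(0,0,255))
    line([W(-2.5,22+y,K+20+z) for y,z in((-7,-7),(-7,7),(7,7),(7,-7))],(0,0,255))
    y=np.radians(-15.6);bx=np.array([np.cos(y),np.sin(y),0]);by=np.array([-bx[1],bx[0],0]);F=np.array([567.6,-169.9,0])
    B=lambda x,yy,z:F+bx*x+by*yy+np.array([0,0,stud+z])
    line([B(0,yy,z) for yy,z in((-32,-50),(32,-50),(32,13),(-32,13))],(0,255,0))
    line([B(-16,9*np.cos(a),9*np.sin(a)) for a in np.arange(0,6.28,.4)],(0,255,0))
    line([B(-5,22+4*np.cos(a),4*np.sin(a)) for a in np.arange(0,6.28,.6)],(0,255,0))
    cv2.imwrite(out,im)
E
python3 - <<'E'
from ov import *
overlay("pics/scene1.png","pics/a.png",350,145,45,55,9)
overlay("pics/scene0.png","pics/b.png",350,145,40,55,9)
cv2.imwrite("pics/v5.png",np.hstack([cv2.imread("pics/a.png"),cv2.imread("pics/b.png")]))
E
```

```text
(no output)
```

View pics/v5.png

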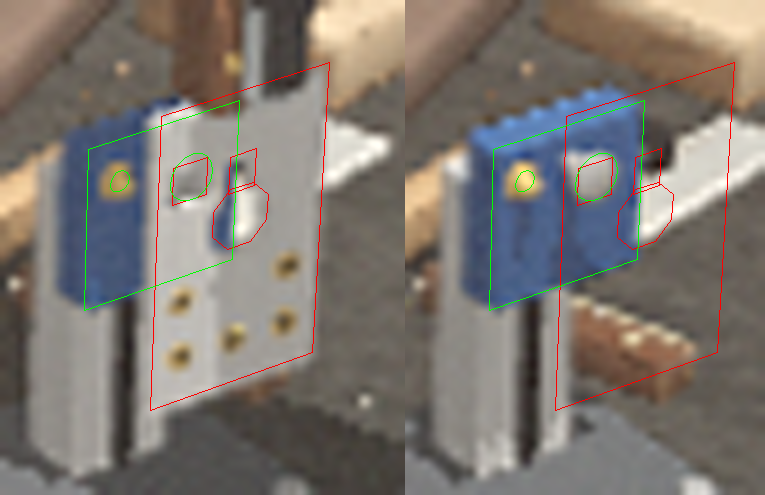

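Scene view with overlay: predicted keyhole (px ≈ (377,169)) agrees with the visible one, and the block/stud at z ≈ 147 agrees with the image (head ≈ (370.5,164.5)). Now approach, feeling for contact.

```bash
python3 -m pendant '[[[0.5,0.02,0.6,-0.24,0,0,0],[0.5,0,0.6,0,0,0,0],[0.5,0,0.6,0,0,0,0],[0.5,0,0,0,0,0,0],[0.5,0,0,0,0,0,0]]]'
```

```text
clock: 9.38
tcp_pos: [545.3, -162.8, 198.6]
ee_rot: [-0.0, 0.796, 0.606, -0.0]
force: [-0.0, 0.6, -2.3]
width: 25.3
grasp_force: 78.1
```

```bash
python3 -m pendant '[[[0.5,0,0.25,0,0,0,0],[0.5,0,0.2,0,0,0,0],[0.5,0,0.1,0,0,0,0],[0.5,0,0,0,0,0,0],[0.5,0,0,0,0,0,0]]]'
python3 -m pendant '[[[0.5,0,0.2,0,0,0,0],[0.5,0,0.1,0,0,0,0],[0.5,0,0,0,0,0,0],[0.5,0,0,0,0,0,0]]]'
```

```text
clock: 10.0
tcp_pos: [550.7, -164.4, 198.7]
ee_rot: [-0.0, 0.796, 0.606, 0.0]
force: [-0.3, 0.2, -2.9]
width: 25.3
grasp_force: 78.1
clock: 10.5
tcp_pos: [553.6, -165.2, 198.7]
ee_rot: [-0.0, 0.796, 0.606, -0.0]
force: [-0.5, 0.3, -3.7]
width: 25.4
grasp_force: 78.3
```

```bash
python3 -m pendant '[[[0.5,0,0.2,0,0,0,0],[0.5,0,0.1,0,0,0,0],[0.5,0,0,0,0,0,0],[0.5,0,0,0,0,0,0]]]'
python3 -m pendant '[[[0.5,0,0.2,0,0,0,0],[0.5,0,0.1,0,0,0,0],[0.5,0,0,0,0,0,0],[0.5,0,0,0,0,0,0]]]'
```

```text
clock: 11.0
tcp_pos: [554.7, -165.8, 198.1]
ee_rot: [-0.001, 0.796, 0.606, -0.001]
force: [-10.1, 1.3, 1.9]
width: 25.0
grasp_force: 79.6
clock: 11.5
tcp_pos: [556.5, -166.7, 197.6]
ee_rot: [-0.002, 0.796, 0.605, -0.002]
force: [-1.1, -2.4, -2.5]
width: 25.1
grasp_force: 78.9
```

Run:
```python
from ov import *
im,d=ctrl.read_camera("scene");cv2.imwrite("pics/scene2.png",im[...,::-1]);s=ctrl.state();print(s["tcp_pos"],s["force"],s["torque"])
overlay("pics/scene2.png","pics/a.png",350,145,42,52,10,stud=147)
b=cv2.resize(cv2.imread("pics/scene2.png")[145:197,350:387],(0,0),fx=10,fy=10,interpolation=2)
cv2.imwrite("pics/v6.png",np.hstack([cv2.imread("pics/a.png"),b]))
```

```text
[ 557.72070878 -167.19863643  197.99879313] [-2.94556137 -5.04123386 -3.13543375] [-1.47831035  0.81137275 -0.03373773]
```

View pics/v6.png

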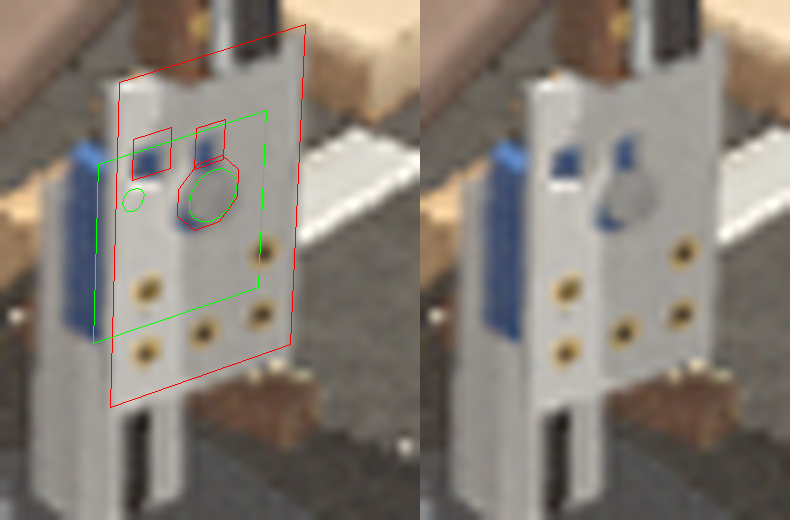

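```bash
python3 -m pendant '[[[0.5,-0.15,0,-0.1,0,0,0],[0.5,0,0,0,0,0,0],[0.5,0,0,0,0,0,0]]]'; python3 -m pendant '[[[0.5,0,0,0,0,0,0]]]'; python3 -c "
from h import *
print(ctrl.state()['force'],ctrl.state()['torque'])"
```

```text
clock: 11.92
tcp_pos: [558.3, -168.5, 199.2]
ee_rot: [-0.0, 0.796, 0.606, -0.001]
force: [-4.4, -2.6, -10.6]
width: 25.2
grasp_force: 78.3
clock: 12.05
tcp_pos: [558.3, -168.5, 199.2]
ee_rot: [-0.0, 0.796, 0.606, -0.001]
force: [-4.4, -2.8, -11.1]
width: 25.2
grasp_force: 78.3
[ -4.42762843  -2.84289712 -11.11343338] [-0.71248145  1.2621514   0.02336464]
```

```bash
python3 -m pendant '[[[0.5,-0.05,0,0.15,0,0,0],[0.5,0,0,0,0,0,0],[0.5,0,0,0,0,0,0]]]'; python3 -c "
from h import *
print(ctrl.state()['force'],ctrl.state()['torque'])"
```

```text
clock: 12.42
tcp_pos: [559.0, -168.6, 198.4]
ee_rot: [0.0, 0.796, 0.606, 0.0]
force: [-4.2, -0.6, -5.0]
width: 25.1
grasp_force: 79.2
[-4.2019607  -0.63227706 -5.04526598] [-0.21465056  0.83351785  0.07038519]
```

```bash
python3 -m pendant '[[[0.5,0,0.15,0,0,0,0],[0.5,0,0.1,0.03,0,0,0],[0.5,0,0,0,0,0,0],[0.5,0,0,0,0,0,0]]]'; python3 -c "
from h import *
print(ctrl.state()['force'],ctrl.state()['torque'])"
```

```text
clock: 12.92
tcp_pos: [561.4, -169.3, 198.1]
ee_rot: [0.0, 0.796, 0.606, 0.0]
force: [-4.4, 0.3, -0.7]
width: 24.7
grasp_force: 79.2
[-4.42555604  0.31190208 -0.67963223] [0.04736035 1.07234926 0.05936214]
```

```bash
python3 -m pendant '[[[0.5,0,0.12,0,0,0,0],[0.5,0,0,0.2,0,0,0],[0.5,0,0,0.2,0,0,0],[0.5,0,0,0,0,0,0],[0.5,0,0,0,0,0,0]]]'; python3 -c "
from h import *
print(ctrl.state()['force'],ctrl.state()['torque'])"
```

```text
clock: 13.55
tcp_pos: [562.2, -169.6, 193.6]
ee_rot: [-0.0, 0.796, 0.606, -0.0]
force: [-2.8, 0.9, -3.9]
width: 24.9
grasp_force: 79.0
[-2.77241992  0.88066444 -3.91764096] [0.379335   1.08610124 0.13348519]
```

```bash
python3 -m pendant '[[[0.5,0,0,0.2,0,0,0],[0.5,0,0,0.2,0,0,0],[0.5,0,0,0,0,0,0],[0.5,0,0,0,0,0,0]]]'; python3 -c "
from h import *
print(ctrl.state()['force'],ctrl.state()['torque'])"
```

```text
clock: 14.05
tcp_pos: [562.2, -169.6, 189.7]
ee_rot: [-0.0, 0.796, 0.606, -0.0]
force: [-3.4, 1.7, -5.4]
width: 25.5
grasp_force: 79.1
[-3.38187671  1.74739521 -5.40865991] [0.41663709 1.04319847 0.11023205]
```

```bash
python3 -m pendant '[[[0.5,0.03,0,0.2,0,0,0],[0.5,0,0,0.2,0,0,0],[0.5,0,0,0.1,0,0,0],[0.5,0,0,0,0,0,0],[0.5,0,0,0,0,0,0]]]'; python3 -c "
from h import *
print(ctrl.state()['force'],ctrl.state()['torque'])"
```

```text
clock: 14.68
tcp_pos: [562.5, -170.1, 185.0]
ee_rot: [0.0, 0.796, 0.605, -0.0]
force: [-4.6, -3.5, -1.0]
width: 25.2
grasp_force: 79.1
[-4.63292888 -3.47988934 -0.97434986] [-0.92331008  1.1246302   0.10656547]
```

```bash
python3 -m pendant '[[[0.5,0,0,0.2,0,0,0],[0.5,0,0,0.1,0,0,0],[0.5,0,0,0,0,0,0],[0.5,0,0,0,0,0,0]]]'; python3 -c "
from h import *
print(ctrl.state()['force'],ctrl.state()['torque'])"
```

```text
clock: 15.18
tcp_pos: [562.3, -169.8, 181.5]
ee_rot: [-0.0, 0.796, 0.606, -0.0]
force: [-1.2, -4.0, -11.5]
width: 25.2
grasp_force: 78.5
[ -1.21261102  -4.02238176 -11.52215685] [-1.31617516  0.45033166 -0.0409526 ]
```

```bash
python3 -m pendant '[[[0.5,-0.06,0,0.1,0,0,0],[0.5,0,0,0.1,0,0,0],[0.5,0,0,0,0,0,0],[0.5,0,0,0,0,0,0]]]'; python3 -c "
from h import *
print(ctrl.state()['force'],ctrl.state()['torque'])"
```

```text
clock: 15.68
tcp_pos: [562.7, -170.2, 180.2]
ee_rot: [0.0, 0.796, 0.606, 0.0]
force: [-2.0, -4.9, -2.7]
width: 25.6
grasp_force: 79.6
[-2.04225756 -4.93033077 -2.67870823] [-1.23292849  0.30912916 -0.02973459]
```

```bash
python3 -m pendant '[[[0.5,-0.08,0,0,0,0,0],[0.5,0,0,0,0,0,0],[0.5,0,0,0.1,0,0,0],[0.5,0,0,0,0,0,0],[0.5,0,0,0,0,0,0]]]'; python3 -c "
from h import *
print(ctrl.state()['force'],ctrl.state()['torque'])"
```

```text
clock: 16.3
tcp_pos: [562.1, -170.5, 178.9]
ee_rot: [-0.0, 0.796, 0.606, 0.0]
force: [0.2, -0.1, -2.3]
width: 25.1
grasp_force: 79.6
[ 0.20319044 -0.144879   -2.31545021] [-0.13482655 -0.06260328 -0.02015736]
```

```bash
python3 -m pendant '[[[0.5,0,0,0.1,0,0,0],[0.5,0,0,0,0,0,0],[0.5,0,0,0,0,0,0]]]'; python3 -m pendant '[[[0.5,0,0,0.1,0,0,0],[0.5,0,0,0,0,0,0],[0.5,0,0,0,0,0,0]]]'
```

```text
clock: 16.68
tcp_pos: [562.1, -170.6, 177.9]
ee_rot: [-0.0, 0.796, 0.606, 0.0]
force: [-0.5, -0.4, -2.8]
width: 25.1
grasp_force: 79.6
clock: 17.05
tcp_pos: [562.2, -170.8, 177.0]
ee_rot: [0.0, 0.796, 0.606, 0.0]
force: [0.4, 0.8, -0.3]
width: 25.4
grasp_force: 80.0
```

```bash
python3 -m pendant '[[[0.5,0,0,0.1,0,0,0],[0.5,0,0,0,0,0,0],[0.5,0,0,0,0,0,0]]]'
python3 - <<'E'
from ov import *
im,d=ctrl.read_camera("scene");cv2.imwrite("pics/scene3.png",im[...,::-1]);s=ctrl.state();print(s["tcp_pos"],s["force"],s["torque"])
overlay("pics/scene3.png","pics/a.png",350,145,42,52,10,stud=147)
b=cv2.resize(cv2.imread("pics/scene3.png")[145:197,350:387],(0,0),fx=10,fy=10,interpolation=2)
cv2.imwrite("pics/v7.png",np.hstack([cv2.imread("pics/a.png"),b]))
E
```

```text
clock: 17.42
tcp_pos: [562.4, -170.8, 176.7]
ee_rot: [0.0, 0.796, 0.606, 0.0]
force: [-2.9, 0.8, 9.8]
width: 25.2
grasp_force: 81.2
[ 562.36676834 -170.77322018  176.63093656] [-3.26716177 -0.30731969  9.16448993] [1.77496055e-01 8.57857559e-01 2.53859822e-04]
```

View pics/v7.png

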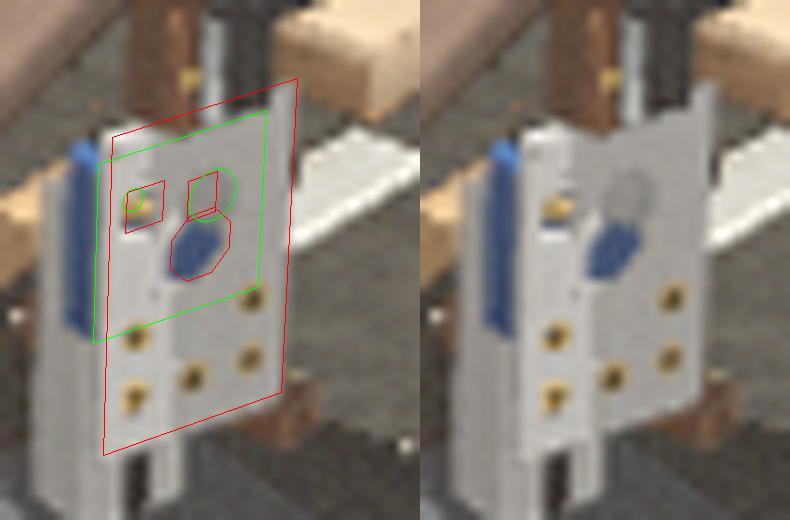

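The picture shows the template home: brass catch in the square window (px ≈ (363.5,165.5)), head over the slot end, plus a firm upward bottoming force. Release.

```bash
python3 -m pendant '[[[0.5,0,0,-0.06,0,0,0],[0.5,0,0,0,0,0,0],[0.5,0,0,0,0,0,0]]]' 20; python3 -m pendant '[[[3.2,0,0,0,0,0,0],[4.5,0,0,0,0,0,0],[6,0,0,0,0,0,0],[8,0,0,0,0,0,0],[8,0,0,0,0,0,0],[8,0,0,0,0,0,0],[8,0,0,0,0,0,0]]]'
```

```text
clock: 17.85
tcp_pos: [562.3, -170.8, 176.8]
ee_rot: [0.0, 0.796, 0.606, 0.0]
force: [-1.4, 0.0, 6.3]
width: 25.1
grasp_force: 80.1
clock: 18.73
tcp_pos: [562.1, -170.8, 176.5]
ee_rot: [-0.0, 0.796, 0.606, 0.0]
force: [-0.9, -0.6, -0.6]
width: 80.2
grasp_force: 0.0
```

```bash
python3 -m pendant '[[[8,0,0,-1,0,0,0],[8,0,0,-2,0,0,0],[8,0,0,-3,0,0,0],[8,0,0,-4,0,0,0],[8,0,0,-4,0,0,0],[8,0,-3,0,0,0,0],[8,0,-5,0,0,0,0],[8,0,-5,0,0,0,0],[8,0,0,0,0,0,0],[8,0,0,0,0,0,0]]]';python3 - <<'E'
from ov import *
v=[]
for n,(l,t) in(("scene",(345,135)),("top",(370,185))):
    im,d=ctrl.read_camera(n);v.append(cv2.resize(im[t:t+55,l:l+42,::-1],(0,0),fx=9,fy=9,interpolation=2))
cv2.imwrite("pics/v8.png",np.hstack(v))
E
```

```text
clock: 19.98
tcp_pos: [437.3, -136.3, 317.5]
ee_rot: [0.001, 0.796, 0.606, 0.0]
force: [0.8, -0.6, 0.9]
width: 80.4
grasp_force: 0.0
```

View pics/v8.png

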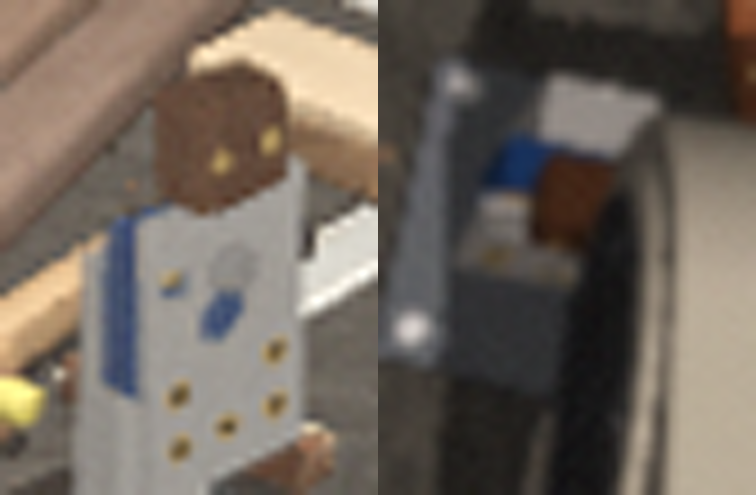

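The template hangs upright on its own, with the catch in the window at scene px ≈ (364,166) and the gripper well clear.

```bash
python3 -c "
from station import ctrl
print(ctrl.finish_job())"
```

```text
the job is handed in; nothing more can be done
None
```

The template is hanging upright on the post by itself, with the stud fully home and the brass catch snapped out into the window; the gripper is well clear, and I handed the job in at about 20 s on the robot's clock.

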